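# Prop open the bottle chiller lid

### The job

Open the tabletop bottle chiller and prop it: raise the lid well up, swing the prop rod up from the side of the chest, and let the lid down gently so that it rests on the rod with the rod's tip fully home in the socket on the lid's edge. Leave the bottles and the cup on the table as they are.

Things in the scene. Friction and masses are not known exactly. Their poses are not given: they have to be found in the camera images.
- chest: White open-topped chest, 180 (x) x 210 (y) x 100 mm high, fixed. Origin: centre of its underside, on the table. x axis along the lid hinge, away from the robot; y from the lid's free (handle) edge to its hinge edge; z up. The prop rod is on its -x side, towards the robot. Turned about z by -0.3 to 0.2 rad.
- lid_hinge (a point): Middle of the lid's hinge line, which runs along the chest's x axis at chest (0, +105, +100) mm, on the rim. Fixed.
- lid (a joint): Angle of the metal lid (180 x 210 x 30 mm, about 0.9 kg), rad: 0 shut, level; grows as its free edge rises; stop at 1.25. Stiff hinge: above about 1.12 it stays where it is left, below that it may sink, and low down it falls shut. Raising it takes up to 7 N at the handle. It may take a 10 N push to seat it on the rod. Resting on the rod with the tip home it stands at 0.87.
- lid_handle (a point): Middle of the lid's handle: a round steel bar 14 mm thick, 120 mm long, parallel to the hinge line, 33 mm clear of the lid's free edge, on two end posts. 250 mm from the hinge line and 15 mm above the plane of the lid's underside (which holds the hinge line). Can be pinched from above at any lid angle; turns in the grasp as the lid swings.
- socket (a point): Where the centre of the rod's round tip lies when fully home: in a notch in the underside of a steel bracket (80 x 23 x 30 mm) on the lid's -x edge. Mouth flared to 41 mm, narrowing over 12 mm of depth to a pocket 17 mm wide; 20 mm deep in all. 150 mm from the hinge line, 14 mm above the plane of the lid's underside, at chest x -105 mm; moves with the lid, its z axis square to the lid.
- rod (a joint): Angle of the prop rod, rad: 0 level and pointing to the hinge side (chest +y), grows as the tip swings up; -0.3 to 1.9. Stiff pivot: stays where it is left; about 3 N at the grip bar swings it. With the lid resting on it and the tip home it stands at 0.97. The rod and the lid touch each other only at the socket bracket.
- rod_pivot (a point): Centre of the rod's pivot, on the -x side of the chest at chest (-105, -80, +80) mm. Its axis runs along the chest's x axis. Fixed.
- rod_tip (a point): Centre of the rounded end of the steel prop rod: a round bar 12 mm thick; this point is 175 mm from the pivot.
- rod_grip (a point): Where to pinch the rod's grip bar: a round bar 12 mm thick, 85 mm long, that stands out from the rod at a right angle towards the robot (along chest -x), 110 mm from the pivot. This point lies on its axis, 60 mm out from the rod, 25 mm short of its free end. It can be pinched from above and turns in the grasp.
- bottle_a: Bystander: loose green glass bottle with a black cap, 66 mm across, 200 mm tall, standing behind the hinge side of the chest. Origin: centre of its foot.
- bottle_b: Bystander: loose amber glass bottle with a black cap, 60 mm across, 180 mm tall, standing behind the hinge side of the chest. Origin: centre of its foot.
- cup: Bystander: loose white china cup, 68 mm across, 55 mm tall, standing beyond the handle side of the chest. Origin: centre of its foot.

How it is judged:
On the way, in this order (a step that is already met when the one before it is completed fails the run):
1. the lid is raised above the height at which it will be propped (lid angle over 1.0 rad) (value of joint lid above 1 rad), for 0.2 s.
2. the prop rod is swung up (rod angle over 0.8 rad) with the lid still above it (lid angle over 0.9 rad) (value of joint rod above 0.8 rad and value of joint lid above 0.9 rad), for 0.2 s.
At the end, for the whole second after the job is handed in: The lid rests on the rod (they touch, over 0.1 N), at rest (under 0.02 rad/s), with the centre of the rod's tip within 5 mm of the socket's seat and the lid angle between 0.83 and 0.91 rad (distance between rod_tip and socket below 0.005 m and contact force between lid and rod above 0.1 N and value of joint lid between 0.83 and 0.91 rad and velocity of joint lid between -0.02 and 0.02 rad/s).
It fails at once if the lid drops instead of being let down gently (falls faster than 1.5 rad/s) (velocity of joint lid below -1.5 rad/s).
It fails at once if a bottle or the cup is shifted by more than 25 mm or tipped over (distance of any of bottle_a, bottle_b, cup from where it was at the start of the episode above 0.025 m or angle between any of bottle_a, bottle_b, cup's own z axis and vertical above 0.5 rad).
It also fails if it takes over 72 s, if anything falls off the work surface, if the arm or the gripper's body presses on something with over 40 N, if the wrist force passes 120 N, or if a joint passes its speed limit or range.

### The arm

A 7-joint arm with a two-finger parallel gripper is mounted at the origin on the work surface. World frame = base frame: x ahead of the robot, y to its left, z up, the work surface at z = 0. Lengths are in m, angles in rad, forces in N, time in s.
With the tool pointing down it reaches from about 0.425 to 0.925 m from the base axis. Payload 6.8 kg.
Tool frame: the origin (TCP) lies between the finger pads; the fingertips stand manip.tip_extent ahead of it and the grasp point (between the pads) lies 8 mm behind it (manip.tip_extent is the distance from the TCP to the fingertips, in m); z points along the fingers, y is the line along which they close (so a half turn about z gives the same grasp; the last joint's range is limited). The gripper opens to 85 mm and grips with 20 to 120 N. Pads are 22 mm wide; open, the fingers measure 114 mm over their backs; the gripper's body (76 mm by 85 mm) begins 54 mm behind the grasp point. The pads swing forward as they close: fully open they stand 13 mm farther back than shut.
Start: joints at [1.089, 0.477, 0.022, 1.555, -0.011, 1.109, -0.083], TCP at [0.246, -0.628, 0.242] pointing down, gripper open.
Joint ranges: [-2.96, 2.96], [-0.34, 2.1], [-1.41, 1.46], [0.24, 2.44], [-1.37, 4.51], [0.17, 1.92], [-2.96, 2.96]. Speed limits (rad/s): [2.39, 2.39, 3.14, 3.14, 3.14, 3.14, 3.14].

### API

Orientations are given as a unit quaternion [x, y, z, w].
In Python, from cell import readout, vision, workorder, manip gives the robot as it stands.
- The arm moves only by the tool carry_out, never from a script. Its argument "commands" is a list of rows, each a list of 7 numbers: the shift along the tool's x, y, z in cm, then the turn, a rotation vector about the tool's x, y, z in units of 10 degrees (1.0 is 10 degrees), then the finger opening in cm, from 0 to 8.54. A call has 1 to 12 rows; each row is the pose to reach, as a shift and turn from the pose commanded when the call began, along the tool's axes at that moment; what a row does not reach only later rows make up. A row lasts 1/8 s, in which the tool goes at most 62.5 mm and 10.7 degrees, less where a joint would pass 70% of its speed; a pose out of reach is approached as far as the arm can. A call with a gripper value outside its range is refused whole. The fingers move at their own pace and stop on an object; "force" is the grip in N (left out, the last holds). Time passes only in rows, so rows that repeat a pose let the fingers close. It gives the time, the measured TCP pose, the force, the opening and the grip force at its end, in the units of the state.
- readout.read_state(): the state, without advancing time (a new reading comes with each control period).
- vision.snapshot(name): name is "scene" or "top" or "wrist"; returns a dict with "frame" (420x560x3 uint8, blue, green, red), "vertical_fov" (degrees; the focal length in pixels is half the picture's height over the tangent of half this angle, whatever the lens; pixels are square), "cx", "cy" (the principal point, pixels), "pose" (4x4, takes a point from camera to world coordinates). Camera axes: x right, y up, looking along -z (the intrinsics and any distortion apply to the point x, -y, -z); pixel columns grow to the right and rows downward; lengths in m; the calibration is good to about 2 mm. A picture is of the moment at which its call begins. There is no depth.
- workorder.close_job(): hands the job in; it is judged then, once.
Trained networks look in a picture, given as the dict that the camera call returned (one of the last four; its "shot" number tells which), for a name from the list of things; names that differ only in an ending like _2 or _b are one class to them, and where a whole thing is asked for, a point or a joint stands for the part that bears it (a point fixed in the world has none). Each returns a list of dicts, best first, with "score" (0 to 1); they miss things now and then, are a little off and sometimes report something else, mostly with a low value. They report only what shows in the picture. A call takes as long as a camera call.
- vision.look_for(picture, thing): "at" ([x, y, z] in m, in world coordinates, good to about 4 mm: the middle of the surface that is visible of it).
The state is a dict: "t": time; "joint_pos": joint angles; "dq": joint speeds; "tau": joint torques, N m; "tcp_pos": TCP position; "ee_rot": TCP orientation; "force": force on the tool from outside, world axes, zero at the start; "ft_torque": the same for the moment, N m; "gripper_width": finger opening in m; "grasp_force": force on a finger pad.
Only numpy, scipy, OpenCV 4.12 (cv2) and the standard library are available. Lean on these libraries where they do the work, as an engineer would, in place of code of your own. Each camera call takes 0.05 s, during which the arm holds its last target. There are 200 camera calls.

## Working session

There is one attempt and no reset: what is moved stays moved. The work goes in short steps, Python scripts to look and compute and a tool call to move; the robot and the scene stay as the last step left them, time stands still between calls to the robot, and variables do not carry over. Pictures are saved under pics/ and viewed, at most 10 in all, crops included, and the job is handed in when it is done.

Besides the shell and the picture viewer there is one more tool, called after "Emit:" as name([rows], argument=value, ...), one row to a line, values as JSON. carry_out: Moves the arm, as the interface text tells. Its arguments: {"type":"object","properties":{"commands":{"type":"array"},"force":{"type":"number"}},"required":["commands"]}

```bash
mkdir -p pics; ls; python3 - <<'E'
from cell import readout, vision, workorder, manip
import cv2,numpy as np
s=readout.read_state(); print(s['t'],s['tcp_pos'],s['ee_rot'],s['gripper_width'],manip.tip_extent)
for n in ("scene","top"):
    p=vision.snapshot(n); cv2.imwrite(f'pics/{n}0.png',p['frame'])
    print(n,{k:p[k] for k in p if k not in('frame',)})
    for th in ("chest","lid","lid_handle","rod","rod_tip","rod_grip","socket","bottle_a","cup"):
        try: print(th,[(np.round(d['at'],4).tolist(),round(d['score'],2)) for d in vision.look_for(p,th)][:3])
        except Exception as e: print(th,e)
E
```

```text
pics
0.0 [ 0.24625738 -0.62784371  0.24130336] [ 9.82581689e-01  1.85828731e-01 -2.33826385e-04 -9.22998747e-04] 0.08525306595222584 0.011
scene {'vertical_fov': 49.96240389839028, 'cx': 282.3086838454679, 'cy': 210.42563126199997, 'pose': array([[ 0.74775947, -0.36530011,  0.55444712,  1.24638417],
       [ 0.66396683,  0.40893683, -0.62603412, -0.67556359],
       [ 0.00195648,  0.83625743,  0.54833354,  0.76016932],
       [ 0.        ,  0.        ,  0.        ,  1.        ]]), 'shot': 1}
chest [([0.6482, -0.0581, 0.1178], 0.59), ([0.6474, 0.1874, 0.0965], 0.49)]
lid [([0.6194, -0.0473, 0.1296], 0.88)]
lid_handle [([0.6213, -0.047, 0.132], 0.86)]
rod []
rod_tip []
rod_grip []
socket [([0.6225, -0.0449, 0.1302], 0.66), ([0.5187, 0.1901, 0.1225], 0.62)]
bottle_a [([0.647, 0.1867, 0.0974], 0.84), ([0.519, 0.1881, 0.122], 0.75)]
cup [([0.5572, -0.302, 0.041], 0.72)]
top {'vertical_fov': 46.40591502154483, 'cx': 286.20580846260793, 'cy': 202.13620139242423, 'pose': array([[ 0.009616  ,  0.9905262 , -0.1369868 ,  0.42917212],
       [-0.99993412,  0.01038397,  0.00489269,  0.05035725],
       [ 0.00626881,  0.13693072,  0.99056079,  1.27089863],
       [ 0.        ,  0.        ,  0.        ,  1.        ]]), 'shot': 2}
chest [([0.5945, -0.0134, 0.1323], 0.63)]
lid []
lid_handle [([0.5971, -0.0229, 0.129], 0.92)]
rod [([0.4961, 0.025, 0.0712], 0.62)]
rod_tip [([0.4983, 0.0192, 0.0726], 0.66), ([0.5967, -0.0235, 0.1294], 0.63)]
rod_grip [([0.4953, 0.0182, 0.0788], 0.59)]
socket [([0.5986, -0.0246, 0.1333], 0.83), ([0.4978, 0.0259, 0.0725], 0.15)]
bottle_a [([0.6179, 0.1873, 0.1215], 0.86), ([0.4983, 0.1968, 0.1372], 0.7)]
cup [([0.558, -0.3185, 0.0225], 0.8)]
```

View pics/top0.png

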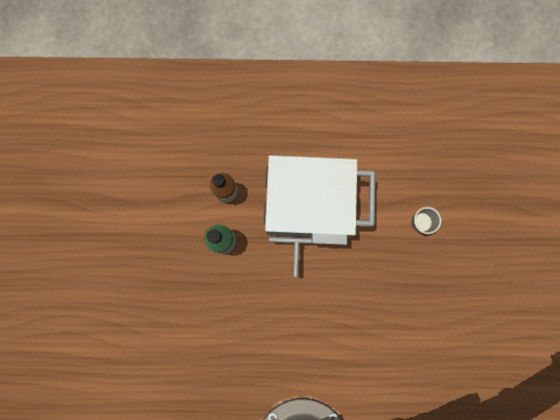

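View pics/scene0.png

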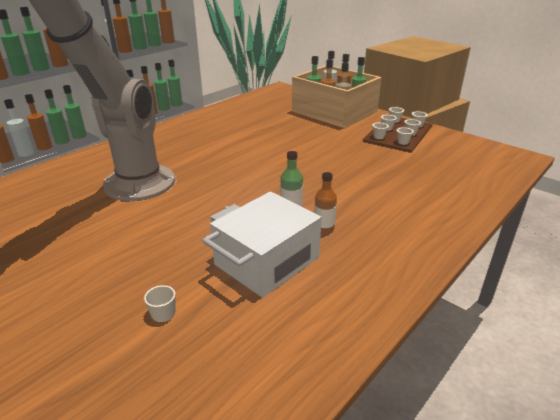

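The top view shows the lid with corners near (269,156), (357,160), (355,235) and (266,232). The handle bar is at column 373, rows 172–225, and the rod's grip bar runs from (297,243) to (296,277). The cup is at (427,221) and the bottles are on the left. The scene view agrees with this: lid shut, rod on the robot side.

```bash
cat > h.py <<'E'
import numpy as np,cv2
from scipy.spatial.transform import Rotation as R
from cell import readout, vision, workorder, manip
def cam(p):
    f=210/np.tan(np.radians(p['vertical_fov']/2)); return f,p['cx'],p['cy'],np.array(p['pose'])
def proj(p,X):
    f,cx,cy,T=cam(p); q=(np.atleast_2d(X)-T[:3,3])@T[:3,:3]
    return np.c_[cx-f*q[:,0]/q[:,2], cy+f*q[:,1]/q[:,2]]
def onz(p,uv,z):
    f,cx,cy,T=cam(p); uv=np.atleast_2d(uv).astype(float)
    d=np.c_[(uv[:,0]-cx)/f,-(uv[:,1]-cy)/f,-np.ones(len(uv))]@T[:3,:3].T
    return T[:3,3]+d*((z-T[2,3])/d[:,2])[:,None]
def chest(P,c): # chest coords m -> world, c=(x,y,yaw)
    P=np.atleast_2d(P); return P@R.from_euler('z',c[2]).as_matrix().T+[c[0],c[1],0]
def hinge(a,r,z,x=0): # lid-fixed point, chest frame
    return np.array([x,.105-r*np.cos(a)-z*np.sin(a),.1+r*np.sin(a)+z*np.cos(a)]) if True else 0
def rodp(a,r,x=-.105): return np.array([x,-.08+r*np.cos(a),.08+r*np.sin(a)])
E
python3 - <<'E'
from h import *
p=vision.snapshot('top'); im=p['frame']
hsv=cv2.cvtColor(im,cv2.COLOR_BGR2HSV)
m=((hsv[...,1]<40)&(hsv[...,2]>195)).astype(np.uint8); m[:,:255]=0;m[:,400:]=0;m[:140]=0;m[260:]=0
m=cv2.morphologyEx(m,cv2.MORPH_OPEN,np.ones((9,9)))
n,l,st,_=cv2.connectedComponentsWithStats(m); k=1+np.argmax(st[1:,4]); print(st[k])
c=max(cv2.findContours((l==k).astype(np.uint8),0,1)[0],key=cv2.contourArea)[:,0]
W=onz(p,c,.13); rc=cv2.minAreaRect((W[:,:2]*1000).astype(np.float32)); print(rc)
yaw=np.radians(rc[2]); yaw=(yaw+np.pi/4)%(np.pi/2)-np.pi/4
c0=(rc[0][0]/1000,rc[0][1]/1000,yaw); print(c0)
pts=[chest(q,c0)[0] for q in ([-.09,-.105,.13],[.09,-.105,.13],[.09,.105,.13],[-.09,.105,.13],[-.06,-.145,.115],[.06,-.145,.115],[-.105,.03,.08],[-.19,.03,.08])]
uv=proj(p,np.array(pts)); print(np.round(uv,1).tolist())
s=vision.snapshot('scene'); u2=proj(s,np.array(pts)); print(np.round(u2,1).tolist())
out=[]
for q,u in((p,uv),(s,u2)):
    a=cv2.resize(q['frame'],None,fx=4,fy=4,interpolation=cv2.INTER_CUBIC)
    for x in u: cv2.circle(a,tuple(int(v) for v in x*4+2),3,(0,0,255),-1)
    x0=(u.min(0)*4-40).astype(int); out.append(a[x0[1]:x0[1]+590,x0[0]:x0[0]+470])
hh=min(o.shape[0] for o in out); o=np.hstack([o[:hh] for o in out])[:, :]; cv2.imwrite('pics/ov.png',cv2.resize(o,None,fx=.84,fy=.84)); print(o.shape)
E
```

```text
[ 266  156   91   79 6710]
((604.8499755859375, -14.1998291015625), (209.3312225341797, 181.3437042236328), 88.17876434326172)
(0.6048499755859374, -0.0141998291015625, np.float64(-0.03178655866480451))
[[354.9, 234.9], [356.6, 159.4], [268.5, 155.7], [265.0, 231.1], [371.2, 223.4], [372.0, 173.7], [296.3, 240.2], [294.9, 275.5]]
[[209.0, 222.6], [260.4, 254.6], [320.6, 216.2], [269.5, 190.8], [204.3, 239.8], [238.2, 262.2], [246.3, 215.0], [225.8, 203.4]]
(590, 940, 3)
```

View pics/ov.png

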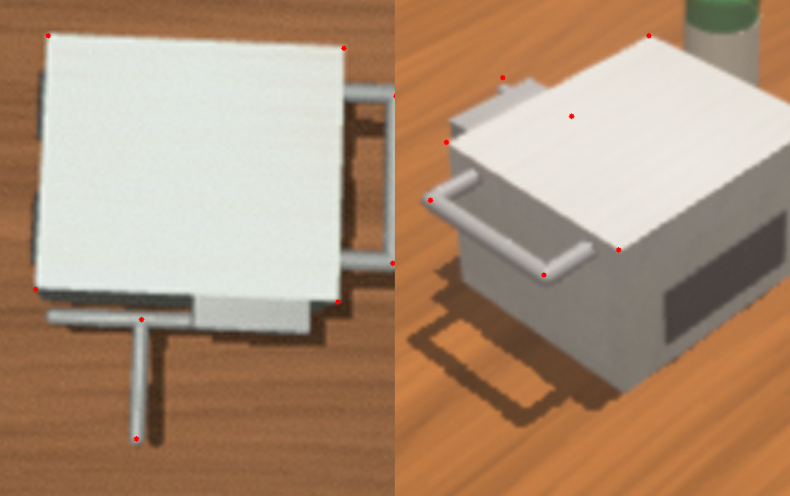

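```bash
cat >> h.py <<'E'
C=(.6050,-.0142,-.032)
def to(tgts,pitch=0,ref=None):
    """world TCP targets -> rows (shift cm, turn 10deg) from the present pose, tool down with x along chest x"""
    s=readout.read_state(); p=np.array(s['tcp_pos']); q=R.from_quat(s['ee_rot'])
    if ref is not None: p=np.array(ref)
    g=R.from_euler('z',C[2])*R.from_euler('x',np.pi+pitch)
    print('t',round(s['t'],2),'tcp',p.round(4),'F',np.round(s['force'],1),'w',round(s['gripper_width'],4))
    for t in np.atleast_2d(tgts):
        print(np.round(np.r_[q.inv().apply(t-p)*100,np.degrees((q.inv()*g).as_rotvec())/10],2).tolist())
def handle(a,x=0,dz=-.008): return chest(hinge(a,.25,.015,x),C)[0]+[0,0,dz]
def grip(a,x=-.170,dz=-.008): return chest(rodp(a,.11,x),C)[0]+[0,0,dz]
E
python3 - <<'E'
from h import *
h=handle(0); print(h); to([h+[0,0,.1],h])
E
```

```text
[ 0.60036079 -0.15912577  0.107     ]
t 1.1 tcp [ 0.2465 -0.6284  0.2423] F [-0.1  0.3 -0.6] w 0.0852
[50.08, -30.77, 3.53, 0.0, -0.0, 2.32]
[50.08, -30.77, 13.53, 0.0, -0.0, 2.32]
```

Emit:
carry_out([
  [50.1, -30.8, 3.5, 0, 0, 2.32, 3.2],
  [50.1, -30.8, 3.5, 0, 0, 2.32, 3.2],
  [50.1, -30.8, 3.5, 0, 0, 2.32, 3.2],
  [50.1, -30.8, 3.5, 0, 0, 2.32, 3.2],
  [50.1, -30.8, 3.5, 0, 0, 2.32, 3.2],
  [50.1, -30.8, 3.5, 0, 0, 2.32, 3.2],
  [50.1, -30.8, 3.5, 0, 0, 2.32, 3.2],
  [50.1, -30.8, 3.5, 0, 0, 2.32, 3.2],
  [50.1, -30.8, 3.5, 0, 0, 2.32, 3.2],
  [50.1, -30.8, 3.5, 0, 0, 2.32, 3.2],
  [50.1, -30.8, 3.5, 0, 0, 2.32, 3.2],
  [50.1, -30.8, 3.5, 0, 0, 2.32, 3.2],
])

```text
t: 2.6
tcp_pos: [0.5997, -0.1603, 0.2072]
ee_rot: [1.0, -0.016, -0.0, 0.0]
force: [0.5, -0.4, 0.0]
gripper_width: 0.032
grasp_force: 0.0
```

```bash
python3 - <<'E'
from h import *
h=handle(0); to([h+[0,0,.1],h])
p=vision.snapshot('wrist'); cv2.imwrite('pics/w1.png',p['frame'])
print([(np.round(d['at'],4).tolist(),d['score']) for d in vision.look_for(p,'lid_handle')])
print(proj(p,np.array([chest([x,-.145,.115],C)[0] for x in(-.06,0,.06)])).round())
E
```

```text
t 2.6 tcp [ 0.5997 -0.1603  0.2072] F [ 0.5 -0.4  0. ] w 0.032
[0.06, -0.12, 0.02, 0.01, 0.0, -0.0]
[0.07, -0.13, 10.02, 0.01, 0.0, -0.0]
[([0.6239, -0.0452, 0.1294], 0.87), ([0.6218, -0.0494, 0.1283], 0.59)]
[[273. 290.]
 [273. 221.]
 [273. 141.]]
```

View pics/w1.png

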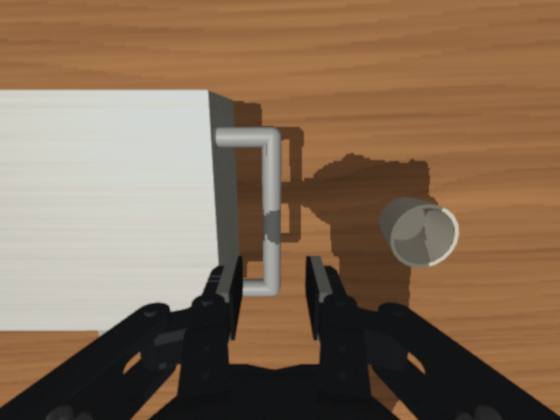

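The wrist picture shows the handle bar at column 272, rows 135–290. That matches the prediction, and the fingers straddle it, so I'll descend and grip.

Emit:
carry_out([
  [0.1, -0.1, 4, 0, 0, 0, 3.2],
  [0.1, -0.1, 7, 0, 0, 0, 3.2],
  [0.1, -0.1, 9, 0, 0, 0, 3.2],
  [0.1, -0.1, 10, 0, 0, 0, 3.2],
  [0.1, -0.1, 10, 0, 0, 0, 3.2],
  [0.1, -0.1, 10, 0, 0, 0, 0.8],
  [0.1, -0.1, 10, 0, 0, 0, 0.8],
  [0.1, -0.1, 10, 0, 0, 0, 0.8],
  [0.1, -0.1, 10, 0, 0, 0, 0.8],
  [0.1, -0.1, 10, 0, 0, 0, 0.8],
  [0.1, -0.1, 10, 0, 0, 0, 0.8],
], force=60)

```text
t: 4.08
tcp_pos: [0.6022, -0.1587, 0.1085]
ee_rot: [1.0, -0.016, 0.001, 0.001]
force: [-1.2, -2.3, 5.5]
gripper_width: 0.0122
grasp_force: 58.8
```

```bash
python3 - <<'E'
from h import *
p=readout.read_state()['tcp_pos']; d=p-handle(0); print(d, readout.read_state()['grasp_force'])
to([handle(a)+d for a in np.linspace(.1,1.2,12)])
E
```

```text
[0.00185997 0.00044979 0.00151281] 58.79509627819061
t 4.08 tcp [ 0.6022 -0.1587  0.1085] F [-1.2 -2.3  5.5] w 0.0122
[0.01, 0.03, -2.49, 0.01, -0.01, 0.0]
[0.01, -0.19, -4.94, 0.01, -0.01, 0.0]
[0.02, -0.67, -7.32, 0.01, -0.01, 0.0]
[0.02, -1.38, -9.62, 0.01, -0.01, 0.0]
[0.03, -2.33, -11.8, 0.01, -0.01, 0.0]
[0.03, -3.5, -13.86, 0.01, -0.01, 0.0]
[0.03, -4.9, -15.76, 0.01, -0.01, 0.0]
[0.04, -6.49, -17.49, 0.01, -0.01, 0.0]
[0.04, -8.26, -19.02, 0.01, -0.01, 0.0]
[0.04, -10.21, -20.36, 0.01, -0.01, 0.0]
[0.05, -12.3, -21.47, 0.01, -0.01, 0.0]
[0.05, -14.52, -22.36, 0.01, -0.01, 0.0]
```

Emit:
carry_out([
  [0, 0, -1.2, 0, 0, 0, 0.8],
  [0, 0, -2.5, 0, 0, 0, 0.8],
  [0, -0.1, -3.7, 0, 0, 0, 0.8],
  [0, -0.2, -4.9, 0, 0, 0, 0.8],
  [0, -0.4, -6.1, 0, 0, 0, 0.8],
  [0, -0.7, -7.3, 0, 0, 0, 0.8],
  [0, -1.0, -8.5, 0, 0, 0, 0.8],
  [0, -1.4, -9.6, 0, 0, 0, 0.8],
  [0, -1.8, -10.7, 0, 0, 0, 0.8],
  [0, -2.3, -11.8, 0, 0, 0, 0.8],
  [0, -2.9, -12.8, 0, 0, 0, 0.8],
  [0, -3.5, -13.9, 0, 0, 0, 0.8],
])

```text
t: 5.58
tcp_pos: [0.6034, -0.1125, 0.2433]
ee_rot: [1.0, -0.011, -0.001, -0.005]
force: [10.5, 16.3, -17.8]
gripper_width: 0.0118
grasp_force: 58.5
```

```bash
python3 - <<'E'
from h import *
d=np.array([.0019,.0005,.0015]); p=readout.read_state()['tcp_pos']
print(p-handle(.6)-d)
to([handle(a)+d for a in np.linspace(.65,1.2,12)],ref=handle(.6)+d)
E
```

```text
[ 2.75308213e-05  1.09086287e-02 -3.71896650e-03]
t 5.58 tcp [ 0.6034 -0.1234  0.247 ] F [ 10.5  16.3 -17.8] w 0.0118
[0.0, -0.68, -0.96, -0.06, 0.01, 0.05]
[0.01, -1.41, -1.88, -0.06, 0.01, 0.05]
[0.02, -2.2, -2.76, -0.06, 0.01, 0.05]
[0.02, -3.03, -3.59, -0.06, 0.01, 0.05]
[0.03, -3.9, -4.38, -0.06, 0.01, 0.05]
[0.04, -4.82, -5.11, -0.06, 0.01, 0.05]
[0.05, -5.78, -5.79, -0.06, 0.01, 0.05]
[0.05, -6.78, -6.42, -0.06, 0.01, 0.05]
[0.06, -7.82, -6.99, -0.06, 0.01, 0.05]
[0.07, -8.89, -7.51, -0.06, 0.01, 0.05]
[0.08, -9.99, -7.97, -0.06, 0.01, 0.05]
[0.09, -11.11, -8.37, -0.06, 0.01, 0.05]
```

Emit:
carry_out([
  [0, 0, 0, 0, 0, 0, 0.8],
  [0, 0, 0, 0, 0, 0, 0.8],
])

```text
t: 5.82
tcp_pos: [0.6034, -0.1123, 0.2438]
ee_rot: [1.0, -0.011, -0.001, -0.006]
force: [8.0, 18.1, -14.6]
gripper_width: 0.012
grasp_force: 58.7
```

```bash
python3 - <<'E'
from h import *
p=vision.snapshot('scene'); a=cv2.resize(p['frame'][130:330,130:390],None,fx=3,fy=3); cv2.imwrite('pics/s2.png',a)
s=readout.read_state(); print(s['tcp_pos'],s['force'],s['ft_torque'],s['dq'].round(3) if hasattr(s['dq'],'round') else s['dq'])
for A in (.5,.6,.7): print(A,[ (np.round((proj(p,chest(hinge(A,.25,.015,x),C))[0]-[130,130])*3)).tolist() for x in(-.06,.06)], (np.round((proj(p,chest(hinge(A,.21,.03,.09),C))[0]-[130,130])*3)).tolist())
E
```

```text
[ 0.60340404 -0.11228868  0.24378195] [  7.9157477   18.18581678 -14.89169427] [ 3.75606467 -1.60487488 -0.09768256] [ 0.     0.002 -0.001 -0.002  0.001 -0.    -0.   ]
0.5 [[233.0, 190.0], [341.0, 251.0]] [399.0, 259.0]
0.6 [[243.0, 161.0], [352.0, 220.0]] [407.0, 235.0]
0.7 [[256.0, 132.0], [366.0, 189.0]] [417.0, 211.0]
```

View pics/s2.png

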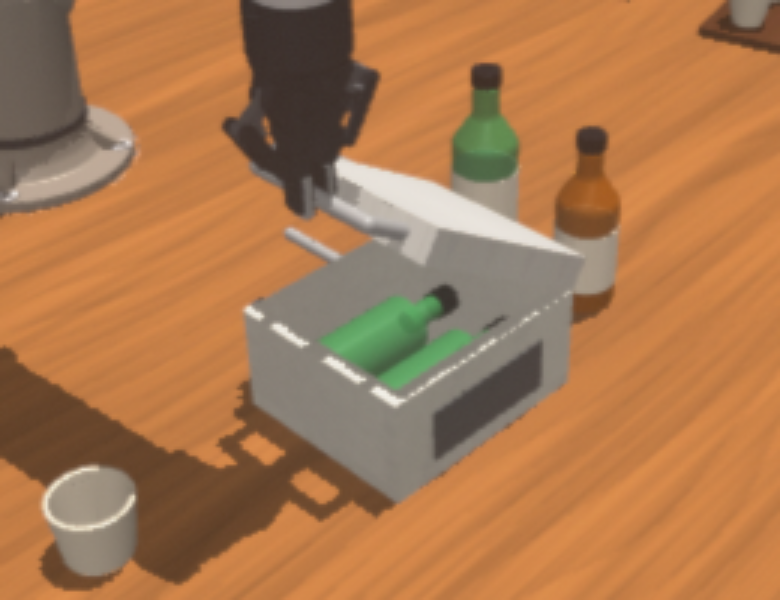

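My lid-geometry helper had a sign error: the lid normal tips toward the hinge, not away from it. That explains the sideways force, so I'll fix it and continue.

```bash
python3 - <<'E'
from h import *
print('old',handle(.6))
E
sed -i 's/-z\*np.sin(a),.1+r/+z*np.sin(a),.1+r/' h.py
python3 - <<'E'
from h import *
d=np.array([.0019,.0005,.0015])
s=chest([0,.105-.25*np.cos(.6)-.015*np.sin(.6),.1+.25*np.sin(.6)+.015*np.cos(.6)],C)[0]+[0,0,-.008]+d
print(s, readout.read_state()['tcp_pos']-handle(.6)-d)
to([handle(a)+d for a in np.r_[.6,np.linspace(.65,1.2,12)]],ref=s)
E
```

```text
old [ 0.60148689 -0.12394733  0.24554065]
[ 0.60338689 -0.12344733  0.24704065] [-0.00052482 -0.00577196 -0.0032587 ]
t 5.88 tcp [ 0.6034 -0.1234  0.247 ] F [  7.9  18.2 -14.9] w 0.0117
[0.02, -1.69, 0.02, -0.07, 0.01, 0.05]
[0.02, -2.5, -0.94, -0.07, 0.01, 0.05]
[0.03, -3.35, -1.86, -0.07, 0.01, 0.05]
[0.04, -4.24, -2.74, -0.07, 0.01, 0.05]
[0.04, -5.18, -3.57, -0.07, 0.01, 0.05]
[0.05, -6.16, -4.35, -0.07, 0.01, 0.05]
[0.06, -7.17, -5.08, -0.07, 0.01, 0.05]
[0.07, -8.23, -5.76, -0.07, 0.01, 0.05]
[0.08, -9.31, -6.39, -0.07, 0.01, 0.05]
[0.09, -10.42, -6.96, -0.07, 0.01, 0.05]
[0.1, -11.56, -7.47, -0.07, 0.01, 0.05]
[0.11, -12.73, -7.93, -0.07, 0.01, 0.05]
[0.12, -13.92, -8.33, -0.07, 0.01, 0.05]
```

Emit:
carry_out([
  [0, -1.0, 0, 0, 0, 0, 0.8],
  [0, -1.7, 0, 0, 0, 0, 0.8],
  [0, -2.5, -0.9, 0, 0, 0, 0.8],
  [0, -3.4, -1.9, 0, 0, 0, 0.8],
  [0, -4.2, -2.7, 0, 0, 0, 0.8],
  [0, -5.2, -3.6, 0, 0, 0, 0.8],
  [0, -6.2, -4.4, 0, 0, 0, 0.8],
  [0, -7.2, -5.1, 0, 0, 0, 0.8],
  [0.1, -8.2, -5.8, 0, 0, 0, 0.8],
  [0.1, -9.3, -6.4, 0, 0, 0, 0.8],
  [0.1, -10.4, -7.0, 0, 0, 0, 0.8],
  [0.1, -10.4, -7.0, 0, 0, 0, 0.8],
])

```text
t: 7.38
tcp_pos: [0.6068, -0.0242, 0.3211]
ee_rot: [1.0, -0.018, 0.002, 0.004]
force: [-9.9, -11.8, 24.2]
gripper_width: 0.012
grasp_force: 61.9
```

```bash
python3 - <<'E'
from h import *
from scipy.optimize import minimize_scalar as ms
d=np.array([.0019,.0005,.0015]);p=readout.read_state()['tcp_pos']
print([ (a,(p-handle(a)-d).round(4).tolist()) for a in(1.,1.05,1.1)])
to([handle(a)+d for a in (1.05,1.1,1.15,1.2,1.22)],ref=handle(1.05)+d)
E
```

```text
[(1.0, [0.0004, 0.0069, 0.0092]), (1.05, [0.0001, -0.0042, 0.0033]), (1.1, [-0.0003, -0.0155, -0.002])]
t 7.38 tcp [ 0.6067 -0.0201  0.3178] F [ -9.9 -11.8  24.2] w 0.012
[0.0, 0.0, 0.0, 0.04, -0.02, -0.02]
[-0.0, -1.13, -0.54, 0.04, -0.02, -0.02]
[-0.0, -2.29, -1.02, 0.04, -0.02, -0.02]
[-0.01, -3.47, -1.44, 0.04, -0.02, -0.02]
[-0.01, -3.94, -1.59, 0.04, -0.02, -0.02]
```

Emit:
carry_out([
  [0, 0.2, -0.5, 0, 0, 0, 0.8],
  [0, -0.5, -0.8, 0, 0, 0, 0.8],
  [0, -1.1, -1.1, 0, 0, 0, 0.8],
  [0, -1.7, -1.4, 0, 0, 0, 0.8],
  [0, -2.3, -1.6, 0, 0, 0, 0.8],
  [0, -2.9, -1.8, 0, 0, 0, 0.8],
  [0, -3.4, -2.0, 0, 0, 0, 0.8],
  [0, -3.4, -2.0, 0, 0, 0, 0.8],
  [0, -3.4, -2.0, 0, 0, 0, 0.8],
])

```text
t: 8.5
tcp_pos: [0.608, 0.0138, 0.3382]
ee_rot: [1.0, -0.016, 0.001, 0.001]
force: [-2.6, -5.9, 8.6]
gripper_width: 0.0116
grasp_force: 59.4
```

```bash
python3 - <<'E'
from h import *
d=np.array([.0019,.0005,.0015]);p=readout.read_state()['tcp_pos']
print([ (a,(p-handle(a)-d).round(4).tolist()) for a in(1.15,1.2)])
p=vision.snapshot('scene'); a=cv2.resize(p['frame'][80:280,130:390],None,fx=3,fy=3)
for A,c in ((1.15,(0,0,255)),(1.2,(255,0,0))):
    for q in (hinge(A,.25,.015,-.06),hinge(A,.25,.015,.06),hinge(A,.21,0,.09),hinge(A,.21,.03,.09)):
        u=(proj(p,chest(q,C))[0]-[130,80])*3+1; cv2.circle(a,tuple(int(v) for v in u),3,c,-1)
cv2.imwrite('pics/s3.png',a)
E
```

```text
[(1.15, [0.0006, 0.011, 0.0103]), (1.2, [0.0002, -0.0008, 0.0062])]
```

View pics/s3.png

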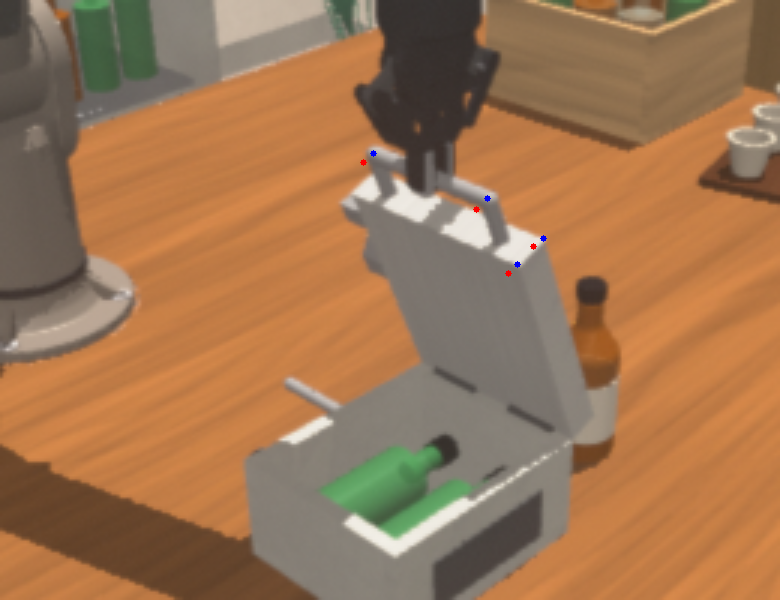

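The blue dots (1.20 rad) sit on the handle's far end at (488,198) and on the lid corner at (543,238), so the lid is at about 1.2 rad. I'll release it and move to the rod grip.

Emit:
carry_out([
  [0, 0, 0, 0, 0, 0, 2.2],
  [0, 0, 0, 0, 0, 0, 2.6],
  [0, 0, 0, 0, 0, 0, 3.0],
  [0, 0, -2, 0, 0, 0, 3.2],
  [0, 0, -5, 0, 0, 0, 3.2],
  [0, 0, -8, 0, 0, 0, 3.2],
  [0, 0, -8, 0, 0, 0, 3.2],
])

```text
t: 9.43
tcp_pos: [0.6088, 0.0156, 0.4188]
ee_rot: [1.0, -0.015, 0.002, -0.0]
force: [-0.3, 1.2, -0.3]
gripper_width: 0.032
grasp_force: 0.0
```

```bash
python3 - <<'E'
from h import *
g=grip(0); print(g); to([g+[0,0,.3],g+[0,0,.1],g])
E
```

```text
[0.43604687 0.02122371 0.072     ]
t 9.43 tcp [0.6088 0.0156 0.4188] F [-0.3  1.2 -0.3] w 0.032
[-17.3, -0.02, 4.6, -0.01, -0.03, 0.01]
[-17.39, -0.0, 24.6, -0.01, -0.03, 0.01]
[-17.44, 0.0, 34.6, -0.01, -0.03, 0.01]
```

Emit:
carry_out([
  [-6, 0, 0, 0, 0, 0, 4],
  [-12, 0, 0, 0, 0, 0, 4],
  [-17.4, 0, 2, 0, 0, 0, 4],
  [-17.4, 0, 8, 0, 0, 0, 4],
  [-17.4, 0, 14, 0, 0, 0, 4],
  [-17.4, 0, 20, 0, 0, 0, 4],
  [-17.4, 0, 24.6, 0, 0, 0, 4],
  [-17.4, 0, 24.6, 0, 0, 0, 4],
  [-17.4, 0, 24.6, 0, 0, 0, 4],
  [-17.4, 0, 24.6, 0, 0, 0, 4],
])

```text
t: 10.68
tcp_pos: [0.4354, 0.0207, 0.1722]
ee_rot: [1.0, -0.016, 0.002, -0.0]
force: [-0.5, 0.2, -0.7]
gripper_width: 0.0396
grasp_force: 0.0
```

```bash
python3 - <<'E'
from h import *
g=grip(0); to([g+[0,0,.1],g])
p=vision.snapshot('wrist'); cv2.imwrite('pics/w2.png',p['frame'])
print([(np.round(d['at'],4).tolist(),d['score']) for d in vision.look_for(p,'rod_grip')])
for a in(0,-.3): print(proj(p,np.array([chest(rodp(a,.11,x),C)[0] for x in(-.19,-.17,-.11)])).round().tolist(),proj(p,chest(rodp(a,.175),C)).round())
E
```

```text
t 10.68 tcp [0.4354 0.0207 0.1722] F [-0.5  0.2 -0.7] w 0.0396
[0.07, -0.05, 0.02, -0.0, -0.02, 0.0]
[0.03, -0.04, 10.02, -0.0, -0.02, 0.0]
[([0.4984, 0.013, 0.0725], 0.91)]
[[274.0, 245.0], [274.0, 221.0], [274.0, 141.0]] [[182. 134.]]
[[279.0, 231.0], [280.0, 209.0], [280.0, 138.0]] [[208. 131.]]
```

View pics/w2.png

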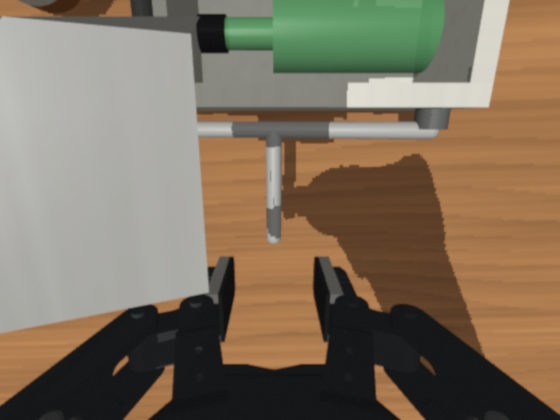

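The bar is at column 274 with its free end at row 243. That matches rod angle 0, and it sits centred between the fingers. I'll descend and pinch it.

Emit:
carry_out([
  [0, 0, 4, 0, 0, 0, 4],
  [0, 0, 8, 0, 0, 0, 4],
  [0, 0, 10, 0, 0, 0, 4],
  [0, 0, 10, 0, 0, 0, 4],
  [0, 0, 10, 0, 0, 0, 0.6],
  [0, 0, 10, 0, 0, 0, 0.6],
  [0, 0, 10, 0, 0, 0, 0.6],
  [0, 0, 10, 0, 0, 0, 0.6],
  [0, 0, 10, 0, 0, 0, 0.6],
], force=40)

```text
t: 11.9
tcp_pos: [0.435, 0.0208, 0.0708]
ee_rot: [1.0, -0.016, 0.001, -0.0]
force: [2.7, 2.0, 1.9]
gripper_width: 0.0104
grasp_force: 40.1
```

```bash
python3 - <<'E'
from h import *
s=readout.read_state(); d=s['tcp_pos']-grip(0); print(d,s['force'],s['gripper_width'])
to([grip(a)+d for a in np.linspace(.0,.97,12)[1:]])
E
```

```text
[-0.00108567 -0.00042612 -0.00123197] [2.72432384 1.95824244 1.94500391] 0.010376189238883709
t 11.9 tcp [0.435  0.0208 0.0708] F [2.7 2.  1.9] w 0.0104
[0.0, 0.04, -0.97, -0.0, -0.01, 0.01]
[0.0, 0.17, -1.93, -0.0, -0.01, 0.01]
[0.01, 0.38, -2.88, -0.0, -0.01, 0.01]
[0.01, 0.68, -3.8, -0.0, -0.01, 0.01]
[0.01, 1.05, -4.69, -0.0, -0.01, 0.01]
[0.01, 1.5, -5.55, -0.0, -0.01, 0.01]
[0.01, 2.03, -6.37, -0.0, -0.01, 0.01]
[0.01, 2.62, -7.13, -0.0, -0.01, 0.01]
[0.01, 3.28, -7.84, -0.0, -0.01, 0.01]
[0.01, 4.0, -8.49, -0.0, -0.01, 0.01]
[0.01, 4.78, -9.08, -0.0, -0.01, 0.01]
```

Emit:
carry_out([
  [0, 0, -1.0, 0, 0, 0, 0.6],
  [0, 0.2, -1.9, 0, 0, 0, 0.6],
  [0, 0.4, -2.9, 0, 0, 0, 0.6],
  [0, 0.7, -3.8, 0, 0, 0, 0.6],
  [0, 1.0, -4.7, 0, 0, 0, 0.6],
  [0, 1.5, -5.6, 0, 0, 0, 0.6],
  [0, 2.0, -6.4, 0, 0, 0, 0.6],
  [0, 2.6, -7.1, 0, 0, 0, 0.6],
  [0, 3.3, -7.8, 0, 0, 0, 0.6],
  [0, 4.0, -8.5, 0, 0, 0, 0.6],
  [0, 4.8, -9.1, 0, 0, 0, 0.6],
  [0, 4.8, -9.1, 0, 0, 0, 0.6],
])

```text
t: 13.4
tcp_pos: [0.4342, -0.0117, 0.166]
ee_rot: [1.0, -0.01, 0.002, -0.009]
force: [-17.4, 50.9, 48.8]
gripper_width: 0.0097
grasp_force: 41.6
```

Emit:
carry_out([
  [0, 0, 0, 0, 0, 0, 0.6],
  [0, 0, 0, 0, 0, 0, 0.6],
])

```text
t: 13.65
tcp_pos: [0.4342, -0.0116, 0.1658]
ee_rot: [1.0, -0.01, 0.002, -0.008]
force: [-17.5, 50.5, 47.4]
gripper_width: 0.0101
grasp_force: 41.6
```

```bash
python3 - <<'E'
from h import *
s=readout.read_state(); d=np.array([-.0011,-.0004,-.0012])
print(s['tcp_pos']-grip(.97)-d, s['force'])
q=s['tcp_pos']-d+[0,0,.008]; y=(R.from_euler('z',-C[2]).apply(q-[C[0],C[1],0])); print(np.arctan2(y[2]-.08,y[1]+.08))
p=vision.snapshot('scene'); a=cv2.resize(p['frame'][80:280,130:390],None,fx=3,fy=3)
for A,c in ((.92,(0,0,255)),(.97,(255,0,0))):
    u=(proj(p,chest(rodp(A,.175),C))[0]-[130,80])*3+1; cv2.circle(a,tuple(int(v) for v in u),3,c,-1)
for q in (hinge(1.2,.25,.015,.06),hinge(1.2,.21,0,.09),hinge(1.2,.21,.03,.09)):
    u=(proj(p,chest(q,C))[0]-[130,80])*3+1; cv2.circle(a,tuple(int(v) for v in u),3,(255,0,255),-1)
cv2.imwrite('pics/s4.png',a)
E
```

```text
[0.00075893 0.01540658 0.00429614] [-17.5284533   50.49435351  47.39404246]
0.8860055248862532
```

View pics/s4.png

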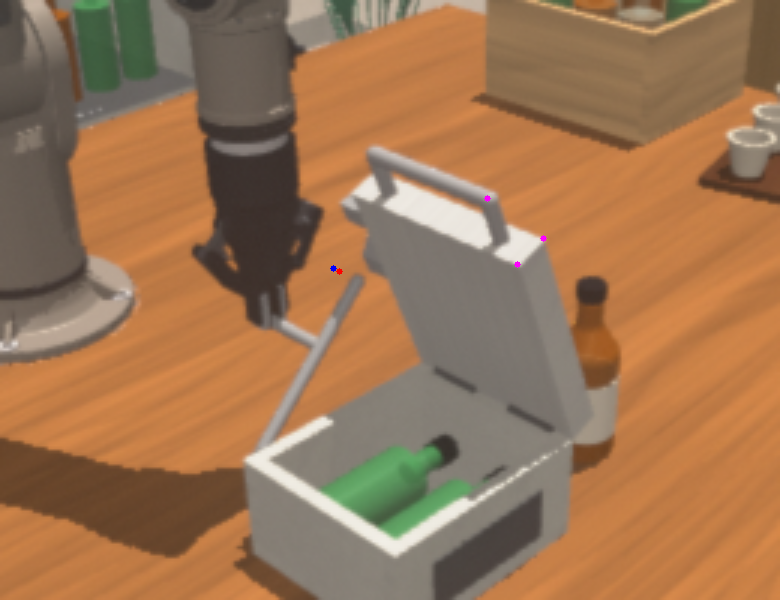

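The rod tip is at (357,281), short of the predicted (333,268), so the rod is at only about 0.77 rad. The bar has slipped to the fingertips, and the force is purely radial. I'll relieve the load, re-pinch deeper and finish the swing.

Emit:
carry_out([
  [0, -0.7, -0.2, 0, 0, 0, 0.6],
  [0, -1.4, -0.4, 0, 0, 0, 0.6],
  [0, -1.4, -0.4, 0, 0, 0, 0.6],
  [0, -1.4, -0.4, 0, 0, 0, 0.6],
])

```text
t: 14.2
tcp_pos: [0.4341, -0.0104, 0.1664]
ee_rot: [1.0, -0.015, 0.001, -0.002]
force: [1.0, 11.7, 9.2]
gripper_width: 0.01
grasp_force: 40.4
```

```bash
python3 - <<'E'
from h import *
s=readout.read_state(); print(s['tcp_pos'],s['force'])
p=vision.snapshot('scene')
for A in(.7,.75,.8,.85,.9): print(A,proj(p,chest(rodp(A,.175),C)).round(1),grip(A).round(4))
im=p['frame'][160:190,235:262]; g=cv2.cvtColor(im,cv2.COLOR_BGR2HSV)[...,1]
print(np.array2string(g[::1,::1],max_line_width=200,threshold=10000))
E
```

```text
[ 0.43412622 -0.01041074  0.16637662] [ 0.95904022 11.71746763  9.21456769]
0.7 [[251.3 175.4]] [ 0.4352 -0.0046  0.1429]
0.75 [[249.6 173.9]] [ 0.4351 -0.0083  0.147 ]
0.8 [[247.7 172.6]] [ 0.435  -0.0121  0.1509]
0.85 [[245.8 171.4]] [ 0.4349 -0.0162  0.1546]
0.9 [[243.7 170.4]] [ 0.4347 -0.0204  0.1582]
[[154 161 162 162 162 163 163 163 162 160 159 161 162 162 159 158 137  66  26  25  29  31  27  29  27  27  29]
 [161 162 161 163 163 162 162 161 160 160 160 161 161 161 161 154 121  43  22  25  27  29  29  31  29  29  29]
 [163 163 163 162 161 161 160 160 159 160 162 161 159 161 162 151 115  39  22  24  29  29  29  29  31  27  29]
 [161 163 161 160 159 159 159 162 161 160 159 161 163 161 161 144  75  26  22  24  25  27  27  25  27  29  29]
 [163 162 161 158 158 159 160 160 160 161 163 161 161 160 160 137  50  22  22  22  26  29  29  29  29  29  31]
 [161 160 160 161 159 160 161 160 162 162 163 160 160 160 160 142  61  25  22  20  22  27  27  29  27  27  27]
 [160 160 160 160 160 161 162 163 163 161 159 161 162 162 159 151 105  39  23  23  22  26  29  27  27  29  29]
 [161 163 162 1
[... 1838 characters left out ...]
 160 160 161 161 161 161 161 158]
 [161 163 163 163 154 111  40  18  18  31  79 144 160 161 159 160 158 159 160 160 162 161 161 161 161 159 160]
 [163 163 162 157 126  59  23  18  23  57 129 159 161 161 159 160 160 159 160 161 161 161 160 160 159 158 158]
 [163 161 159 140  72  21  16  19  35  94 153 162 161 160 159 160 159 160 161 161 160 160 159 160 157 159 160]
 [162 161 156 109  27  15  14  24  71 141 160 160 159 159 160 160 159 161 161 159 160 161 159 158 158 159 160]
 [162 159 137  72  19  12  18  40 110 155 161 161 160 161 161 162 161 159 160 160 159 160 159 159 159 159 160]
 [161 151  95  28  15  14  19  67 141 158 158 160 161 160 161 161 161 159 159 160 158 161 159 158 159 160 161]]
```

Emit:
carry_out([
  [0, 0, 0, 0, 0, 0, 2.5],
  [0, 0, 0, 0, 0, 0, 2.5],
  [0, 0, 1, 0, 0, 0, 2.5],
  [0, 0, 2.0, 0, 0, 0, 2.5],
  [0, 0, 2.0, 0, 0, 0, 2.5],
  [0, 0, 2.0, 0, 0, 0, 0.6],
  [0, 0, 2.0, 0, 0, 0, 0.6],
  [0, 0, 2.0, 0, 0, 0, 0.6],
  [0, 0, 2.0, 0, 0, 0, 0.6],
], force=100)

```text
t: 15.38
tcp_pos: [0.4328, -0.0115, 0.1455]
ee_rot: [1.0, -0.015, -0.0, -0.001]
force: [-1.4, 5.8, 1.6]
gripper_width: 0.0094
grasp_force: 97.4
```

```bash
python3 - <<'E'
from h import *
s=readout.read_state(); print((s['tcp_pos']-grip(.77)).round(4),s['force'],s['grasp_force'])
d=s['tcp_pos']-grip(.77); to([grip(a)+d for a in (.82,.87,.92,.97,.99)])
E
```

```text
[-0.0023 -0.0017 -0.003 ] [-1.35453903  5.7532792   1.63946984] 97.38299131393433
t 15.38 tcp [ 0.4328 -0.0115  0.1455] F [-1.4  5.8  1.6] w 0.0094
[-0.0, 0.39, -0.39, -0.01, 0.0, 0.01]
[-0.0, 0.8, -0.75, -0.01, 0.0, 0.01]
[-0.0, 1.23, -1.1, -0.01, 0.0, 0.01]
[-0.0, 1.68, -1.42, -0.01, 0.0, 0.01]
[-0.0, 1.86, -1.54, -0.01, 0.0, 0.01]
```

Emit:
carry_out([
  [0, 0.2, -0.2, 0, 0, 0, 0.6],
  [0, 0.4, -0.4, 0, 0, 0, 0.6],
  [0, 0.6, -0.6, 0, 0, 0, 0.6],
  [0, 0.8, -0.8, 0, 0, 0, 0.6],
  [0, 1.0, -0.9, 0, 0, 0, 0.6],
  [0, 1.2, -1.1, 0, 0, 0, 0.6],
  [0, 1.4, -1.3, 0, 0, 0, 0.6],
  [0, 1.7, -1.5, 0, 0, 0, 0.6],
  [0, 1.7, -1.5, 0, 0, 0, 0.6],
  [0, 1.7, -1.5, 0, 0, 0, 0.6],
])

```text
t: 16.62
tcp_pos: [0.4323, -0.0296, 0.1611]
ee_rot: [1.0, -0.015, -0.0, -0.0]
force: [-4.2, 3.4, 8.7]
gripper_width: 0.0093
grasp_force: 97.9
```

```bash
cat >> h.py <<'E'
def tip(p,A=np.arange(.6,1.15,.01)):
    """rod angle whose drawn rod end best matches the unsaturated pixels in the scene view"""
    S=cv2.cvtColor(p['frame'],cv2.COLOR_BGR2HSV)[...,1].astype(np.float32); best=[]
    for a in A:
        u=proj(p,np.array([chest(rodp(a,r),C)[0] for r in np.linspace(.13,.175,20)]))-.5
        best.append(np.mean(cv2.remap(S,u[:,:1].astype(np.float32),u[:,1:].astype(np.float32),1)))
    i=np.argmin(best); return round(A[i],3),round(float(best[i]),1)
E
python3 - <<'E'
from h import *
s=readout.read_state(); d=np.array([-.0023,-.0017,-.003]); print((s['tcp_pos']-grip(.97)-d).round(4),s['force'])
p=vision.snapshot('scene'); print(tip(p),proj(p,chest(rodp(.97,.175),C)))
g=cv2.cvtColor(p['frame'],cv2.COLOR_BGR2HSV)[...,1]; print(g[160:180:1,232:256])
E
```

```text
[ 0.0001 -0.0013  0.0014] [-4.21902341  3.44404338  8.66616265]
(np.float64(0.99), 16.5) [[240.71697109 169.17370608]]
[[164 164 163 163 163 164 162 161 163 162 163 162 161 160 160 160 161 161
  158 136  67  27  27  29]
 [161 163 165 162 164 163 163 163 162 161 161 160 161 160 161 161 162 160
  154 121  45  24  27  31]
 [162 163 162 163 164 163 162 162 161 158 160 159 160 160 162 161 162 162
  153 116  39  24  24  27]
 [164 164 162 163 162 161 160 161 159 159 161 160 159 161 161 162 162 161
  144  74  28  22  24  27]
 [164 163 163 163 161 160 160 160 158 159 160 161 161 161 162 161 161 160
  137  48  22  22  22  27]
 [162 161 160 161 161 160 159 157 157 159 162 162 162 161 160 160 159 159
  143  59  27  22  22  26]
 [162 160 161 161 158 154 137 114 114 144 161 160 160 160 161 162 161 160
  149 106  39  25  22  24]
 [161 162 161 162 159 131  66  23  24  84 147 162 161 161 160 161 158 159
  157 139  62  29  26  25]
 [160 161 162 161 151  98  27  15  17  36 117 158 160 160 159 160 159 160
  159 150 104  37  25  29]
 [161 161 162 159 139  65  21  14  18  40 119 158 161 160 160 160 162 16
[... 339 characters left out ...]
60 158 120  33  15  15  24  71 143 160 159 159 160 160 160 159 159
  159 159 161 161 161 159]
 [160 160 148  98  26  15  19  38 108 154 159 159 162 159 161 160 159 160
  160 160 161 160 161 162]
 [160 156 132  60  20  15  22  62 139 159 157 158 161 159 159 160 161 160
  159 160 161 162 164 162]
 [158 147 100  28  17  17  25  84 151 160 161 160 160 161 161 163 160 159
  160 162 163 161 162 162]
 [159 134  58  22  15  18  39 113 158 159 161 159 160 162 160 161 162 163
  161 161 163 162 162 162]
 [155 116  31  16  17  24  69 143 161 162 161 161 162 160 162 161 160 163
  162 162 162 163 162 161]
 [147  97  25  16  19  38 106 156 164 162 163 163 162 161 161 162 162 162
  161 162 162 161 161 162]]
```

Emit:
carry_out([
  [0, 0, 0, 0, 0, 0, 2.5],
  [0, 0, 0, 0, 0, 0, 3],
  [0, 0, 0, 0, 0, 0, 3],
  [0, 0, -3, 0, 0, 0, 3],
  [0, 0, -8, 0, 0, 0, 3],
  [0, 0, -14, 0, 0, 0, 3],
  [0, 0, -20, 0, 0, 0, 3],
  [0, 0, -26, 0, 0, 0, 3],
  [0, 0, -28, 0, 0, 0, 3],
  [0, 0, -28, 0, 0, 0, 3],
])

```text
t: 17.92
tcp_pos: [0.4329, -0.0304, 0.4416]
ee_rot: [1.0, -0.016, 0.002, -0.0]
force: [0.5, -0.4, 0.1]
gripper_width: 0.0299
grasp_force: 0.0
```

```bash
python3 - <<'E'
from h import *
h=handle(1.2); to([h+[0,0,.09],h])
p=vision.snapshot('scene'); print(tip(p))
E
```

```text
t 17.93 tcp [ 0.4329 -0.0304  0.4416] F [ 0.5 -0.4  0.1] w 0.0299
[17.14, -5.0, 2.17, -0.0, -0.02, 0.0]
[17.11, -5.0, 11.17, -0.0, -0.02, 0.0]
(np.float64(0.99), 18.5)
```

Emit:
carry_out([
  [6, -2, 0, 0, 0, 0, 3.2],
  [12, -5, 0, 0, 0, 0, 3.2],
  [17.1, -5, 0, 0, 0, 0, 3.2],
  [17.1, -5, 2, 0, 0, 0, 3.2],
  [17.1, -5, 2, 0, 0, 0, 3.2],
  [17.1, -5, 6, 0, 0, 0, 3.2],
  [17.1, -5, 9, 0, 0, 0, 3.2],
  [17.1, -5, 11.2, 0, 0, 0, 3.2],
  [17.1, -5, 11.4, 0, 0, 0, 3.2],
  [17.1, -5, 11.4, 0, 0, 0, 3.2],
])

```text
t: 19.23
tcp_pos: [0.6049, 0.0142, 0.3274]
ee_rot: [1.0, -0.016, 0.001, -0.0]
force: [0.3, -0.0, -0.6]
gripper_width: 0.032
grasp_force: 0.0
```

Emit:
carry_out([
  [0, 0, 0, 0, 0, 0, 0.8],
  [0, 0, 0, 0, 0, 0, 0.8],
  [0, 0, 0, 0, 0, 0, 0.8],
  [0, 0, 0, 0, 0, 0, 0.8],
  [0, 0, 0, 0, 0, 0, 0.8],
], force=80)

```text
t: 19.85
tcp_pos: [0.6053, 0.0139, 0.3279]
ee_rot: [1.0, -0.016, 0.001, 0.0]
force: [-1.8, -0.9, 5.2]
gripper_width: 0.0117
grasp_force: 78.3
```

```bash
python3 - <<'E'
from h import *
s=readout.read_state();d=s['tcp_pos']-handle(1.2); print(d.round(4),s['force'],s['gripper_width'])
to([handle(a)+d for a in np.linspace(1.2,.85,15)[1:]])
E
```

```text
[-0.0006 -0.0002 -0.0026] [-1.75553465 -0.86544816  5.2488715 ] 0.011656506378792625
t 19.85 tcp [0.6053 0.0139 0.3279] F [-1.8 -0.9  5.2] w 0.0117
[-0.0, 0.59, 0.2, 0.0, -0.01, 0.0]
[-0.0, 1.18, 0.41, 0.0, -0.01, 0.0]
[-0.0, 1.77, 0.64, 0.0, -0.01, 0.0]
[-0.0, 2.34, 0.88, 0.0, -0.01, 0.0]
[-0.0, 2.91, 1.14, 0.0, -0.01, 0.0]
[-0.0, 3.48, 1.41, 0.0, -0.01, 0.0]
[-0.01, 4.03, 1.7, 0.0, -0.01, 0.0]
[-0.01, 4.58, 2.0, 0.0, -0.01, 0.0]
[-0.01, 5.13, 2.31, 0.0, -0.01, 0.0]
[-0.01, 5.66, 2.64, 0.0, -0.01, 0.0]
[-0.01, 6.19, 2.98, 0.0, -0.01, 0.0]
[-0.01, 6.7, 3.33, 0.0, -0.01, 0.0]
[-0.01, 7.21, 3.7, 0.0, -0.01, 0.0]
[-0.01, 7.71, 4.07, 0.0, -0.01, 0.0]
```

Lower to about 0.975, just above contact, then check.

Emit:
carry_out([
  [0, 0.6, 0.2, 0, 0, 0, 0.8],
  [0, 1.2, 0.4, 0, 0, 0, 0.8],
  [0, 1.8, 0.6, 0, 0, 0, 0.8],
  [0, 2.3, 0.9, 0, 0, 0, 0.8],
  [0, 2.9, 1.1, 0, 0, 0, 0.8],
  [0, 3.5, 1.4, 0, 0, 0, 0.8],
  [0, 4.0, 1.7, 0, 0, 0, 0.8],
  [0, 4.6, 2.0, 0, 0, 0, 0.8],
  [0, 5.1, 2.3, 0, 0, 0, 0.8],
  [0, 5.1, 2.3, 0, 0, 0, 0.8],
])

```text
t: 21.1
tcp_pos: [0.6035, -0.0381, 0.3026]
ee_rot: [1.0, -0.016, 0.0, 0.001]
force: [4.2, -2.4, -2.3]
gripper_width: 0.0118
grasp_force: 81.7
```

```bash
python3 - <<'E'
from h import *
s=readout.read_state();d=np.array([-.0006,-.0002,-.0026])
print([(a,(s['tcp_pos']-handle(a)-d).round(4).tolist()) for a in (.95,.975,1.0)])
p=vision.snapshot('scene'); print(tip(p)); a=cv2.resize(p['frame'][80:230,180:380],None,fx=4,fy=4)
dr=lambda X,c: cv2.circle(a,tuple(int(v) for v in (proj(p,chest(X,C))[0]-[180,80])*4+2),3,c,-1)
for A,c in ((.95,(0,0,255)),(.975,(255,0,0))):
    for q in (hinge(A,.25,.015,.06),hinge(A,.21,0,.09),hinge(A,.21,.03,.09),hinge(A,.15,.014,-.105)): dr(q,c)
dr(rodp(.97,.175),(0,255,0)); cv2.imwrite('pics/s5.png',a)
E
```

```text
[(0.95, [0.0, 0.0045, 0.0011]), (0.975, [-0.0001, -0.0008, -0.0022]), (1.0, [-0.0003, -0.0062, -0.0053])]
(np.float64(0.99), 20.9)
```

View pics/s5.png

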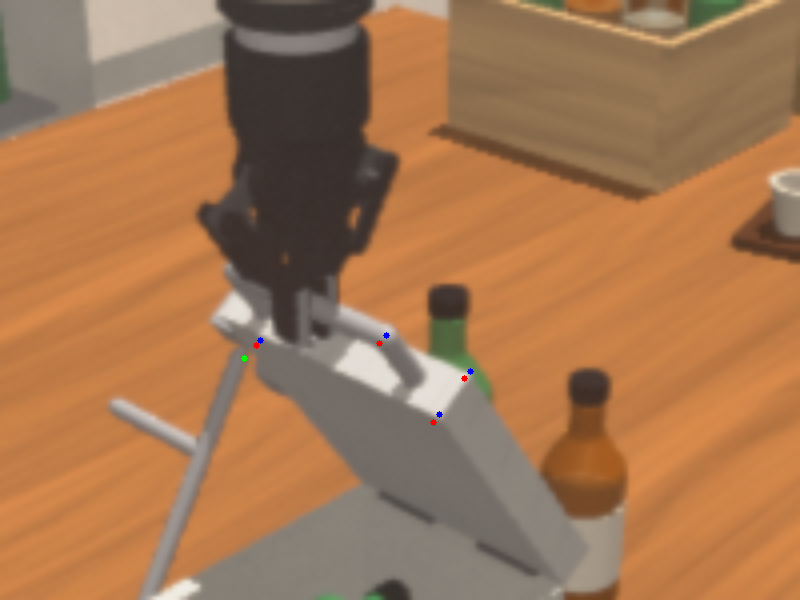

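Everything matches the model: the lid is at about 0.97 (blue dots) and the rod tip at (244,352) is at the bracket mouth. I'll continue lowering.

Emit:
carry_out([
  [0, 0.3, 0.2, 0, 0, 0, 0.8],
  [0, 0.6, 0.35, 0, 0, 0, 0.8],
  [0, 0.8, 0.5, 0, 0, 0, 0.8],
  [0, 1.1, 0.7, 0, 0, 0, 0.8],
  [0, 1.4, 0.85, 0, 0, 0, 0.8],
  [0, 1.6, 1.0, 0, 0, 0, 0.8],
  [0, 1.9, 1.2, 0, 0, 0, 0.8],
  [0, 2.1, 1.4, 0, 0, 0, 0.8],
  [0, 2.1, 1.4, 0, 0, 0, 0.8],
  [0, 2.1, 1.4, 0, 0, 0, 0.8],
])

```text
t: 22.4
tcp_pos: [0.6033, -0.0508, 0.2942]
ee_rot: [1.0, -0.013, 0.002, -0.004]
force: [-6.8, 13.1, 26.4]
gripper_width: 0.0115
grasp_force: 84.8
```

```bash
cat >> h.py <<'E'
def lidang(d=np.array([-.0006,-.0002,-.0026])):
    from scipy.optimize import minimize_scalar
    s=readout.read_state(); f=lambda a: np.sum((s['tcp_pos']-handle(a)-d)[1:]**2)
    r=minimize_scalar(f,bounds=(.6,1.25),method='bounded'); return round(r.x,4),(s['tcp_pos']-handle(r.x)-d).round(4),np.round(s['force'],1)
E
python3 - <<'E'
from h import *
print(lidang()); p=vision.snapshot('scene'); print(tip(p,np.arange(.9,1.05,.01)))
E
```

```text
(np.float64(0.9065), array([ 0.0001,  0.0009, -0.0013]), array([-6.8, 13.1, 26.4]))
(np.float64(0.99), 22.1)
```

Emit:
carry_out([
  [0, 0.2, 0.2, 0, 0, 0, 0.8],
  [0, 0.4, 0.3, 0, 0, 0, 0.8],
  [0, 0.5, 0.4, 0, 0, 0, 0.8],
  [0, 0.5, 0.4, 0, 0, 0, 0.8],
  [0, 0.5, 0.4, 0, 0, 0, 0.8],
])

```text
t: 23.08
tcp_pos: [0.6035, -0.0515, 0.2936]
ee_rot: [1.0, -0.011, 0.003, -0.006]
force: [-14.9, 22.0, 43.8]
gripper_width: 0.0117
grasp_force: 86.9
```

```bash
python3 - <<'E'
from h import *
print(lidang()); p=vision.snapshot('scene'); print(tip(p,np.arange(.9,1.05,.01)))
a=cv2.resize(p['frame'][140:240,190:320],None,fx=6,fy=6,interpolation=cv2.INTER_CUBIC)
dr=lambda X,c: cv2.circle(a,tuple(int(v) for v in (proj(p,chest(X,C))[0]-[190,140])*6+3),2,c,-1)
for A,c in ((.87,(0,0,255)),(.905,(255,0,0))):
    for q in (hinge(A,.25,.015,.06),hinge(A,.21,0,.09),hinge(A,.21,.03,.09),hinge(A,.15,.014,-.105)): dr(q,c)
for A in (.97,.99): dr(rodp(A,.11,-.19),(0,255,0)); dr(rodp(A,.175),(0,255,0))
cv2.imwrite('pics/s6.png',a)
E
```

```text
(np.float64(0.9027), array([ 0.0003,  0.0009, -0.0013]), array([-14.9,  22. ,  43.8]))
(np.float64(0.99), 22.2)
```

View pics/s6.png

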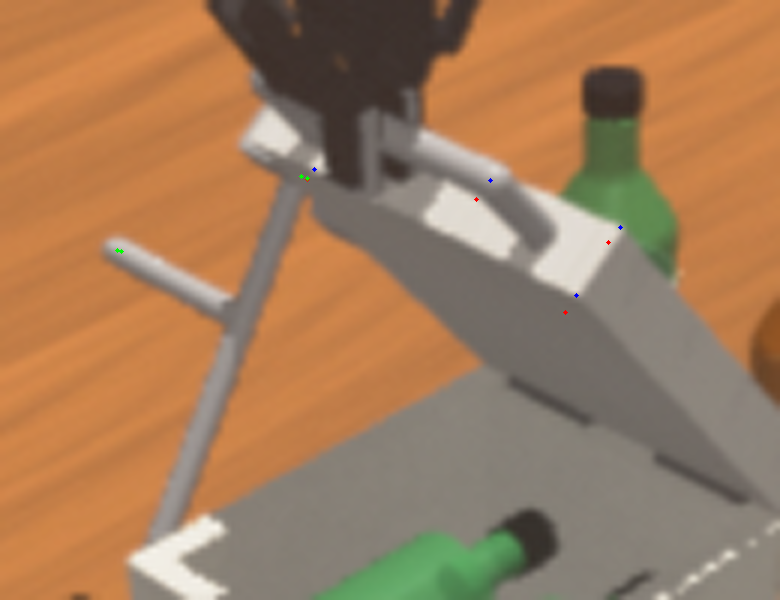

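The lid has stopped at about 0.905, with the tip on the outer flare because the rod is slightly too far up (about 0.99). Friction jams it there. I'll let the lid rest on the rod, release it and nudge the rod grip down.

Emit:
carry_out([
  [0, -0.5, -0.4, 0, 0, 0, 0.8],
  [0, -0.9, -0.7, 0, 0, 0, 0.8],
  [0, -0.9, -0.7, 0, 0, 0, 0.8],
  [0, -0.9, -0.7, 0, 0, 0, 0.8],
])

```text
t: 23.62
tcp_pos: [0.6033, -0.05, 0.2948]
ee_rot: [1.0, -0.014, 0.001, -0.002]
force: [-1.4, 6.8, 14.4]
gripper_width: 0.0114
grasp_force: 83.4
```

Emit:
carry_out([
  [0, 0, 0, 0, 0, 0, 1.6],
  [0, 0, 0, 0, 0, 0, 2.4],
  [0, 0, 0, 0, 0, 0, 3.0],
  [0, 0, -3, 0, 0, 0, 3],
  [0, 0, -8, 0, 0, 0, 3],
  [0, 0, -12, 0, 0, 0, 3],
  [0, 0, -14, 0, 0, 0, 3],
  [0, 0, -14, 0, 0, 0, 3],
])

```text
t: 24.62
tcp_pos: [0.6029, -0.0543, 0.4333]
ee_rot: [1.0, -0.016, 0.001, 0.0]
force: [-0.5, -0.1, -1.4]
gripper_width: 0.0296
grasp_force: 0.0
```

```bash
python3 - <<'E'
from h import *
g=grip(.98); to([g+[0,0,.26],g+[0,0,.04],g])
p=vision.snapshot('scene'); print(tip(p,np.arange(.9,1.05,.01)))
E
```

```text
t 24.62 tcp [ 0.6029 -0.0543  0.4333] F [-0.5 -0.1 -1.4] w 0.0296
[-16.92, -2.14, 0.96, 0.0, -0.01, 0.0]
[-16.96, -2.15, 22.96, 0.0, -0.01, 0.0]
[-16.97, -2.15, 26.96, 0.0, -0.01, 0.0]
(np.float64(0.99), 23.9)
```

Emit:
carry_out([
  [-6, -1, 0, 0, 0, 0, 3.5],
  [-12, -2.1, 0, 0, 0, 0, 3.5],
  [-17.1, -2.1, 0, 0, 0, 0, 3.5],
  [-17.1, -2.1, 3, 0, 0, 0, 3.5],
  [-17.1, -2.1, 8, 0, 0, 0, 3.5],
  [-17.1, -2.1, 14, 0, 0, 0, 3.5],
  [-17.1, -2.1, 20, 0, 0, 0, 3.5],
  [-17.1, -2.1, 24, 0, 0, 0, 3.5],
  [-17.1, -2.1, 27, 0, 0, 0, 3.5],
  [-17.1, -2.1, 27, 0, 0, 0, 3.5],
  [-17.1, -2.1, 27, 0, 0, 0, 3.5],
])

```text
t: 26.05
tcp_pos: [0.4324, -0.0275, 0.1626]
ee_rot: [1.0, -0.016, -0.0, 0.0]
force: [0.4, 0.1, 0.0]
gripper_width: 0.035
grasp_force: 0.0
```

Emit:
carry_out([
  [0, 0, 0, 0, 0, 0, 0.6],
  [0, 0, 0, 0, 0, 0, 0.6],
  [0, 0, 0, 0, 0, 0, 0.6],
  [0, 0, 0, 0, 0, 0, 0.6],
], force=80)

```text
t: 26.55
tcp_pos: [0.4331, -0.0273, 0.1632]
ee_rot: [1.0, -0.016, 0.001, -0.0]
force: [-0.9, 0.4, 6.9]
gripper_width: 0.0096
grasp_force: 78.6
```

```bash
python3 - <<'E'
from h import *
s=readout.read_state(); print(s['tcp_pos']-grip(.98),s['force'])
to([grip(a)-grip(.99)+s['tcp_pos'] for a in (.97,.95,.93)])
E
```

```text
[-0.00136523  0.00016039 -0.00019119] [-0.94356784  0.38284409  6.92298379]
t 26.55 tcp [ 0.4331 -0.0273  0.1632] F [-0.9  0.4  6.9] w 0.0096
[-0.0, -0.18, 0.12, -0.0, -0.01, 0.01]
[-0.0, -0.36, 0.25, -0.0, -0.01, 0.01]
[-0.0, -0.54, 0.38, -0.0, -0.01, 0.01]
```

Emit:
carry_out([
  [0, -0.1, 0.05, 0, 0, 0, 0.6],
  [0, -0.2, 0.1, 0, 0, 0, 0.6],
  [0, -0.3, 0.2, 0, 0, 0, 0.6],
  [0, -0.4, 0.25, 0, 0, 0, 0.6],
  [0, -0.4, 0.25, 0, 0, 0, 0.6],
  [0, -0.4, 0.25, 0, 0, 0, 0.6],
])

```text
t: 27.3
tcp_pos: [0.4333, -0.0246, 0.1612]
ee_rot: [1.0, -0.016, 0.001, 0.001]
force: [-4.4, -3.8, 13.3]
gripper_width: 0.0096
grasp_force: 79.6
```

```bash
cat >> h.py <<'E'
def look(name):
    p=vision.snapshot('scene'); a=cv2.resize(p['frame'][140:240,190:320],None,fx=6,fy=6,interpolation=cv2.INTER_CUBIC)
    dr=lambda X,c: cv2.circle(a,tuple(int(v) for v in (proj(p,chest(X,C))[0]-[190,140])*6+3),2,c,-1)
    for A,c in ((.87,(0,0,255)),(.905,(255,0,0))):
        for q in (hinge(A,.25,.015,.06),hinge(A,.21,0,.09),hinge(A,.21,.03,.09)): dr(q,c)
    cv2.imwrite(name,a); print('rod',tip(p,np.arange(.9,1.05,.01)))
E
python3 - <<'E'
from h import *
s=readout.read_state(); print(s['tcp_pos']-grip(.98),s['force']); look('pics/s7.png')
E
```

```text
[-0.00123615  0.00284412 -0.00210679] [-4.38861007 -3.82418228 13.33576734]
rod (np.float64(0.93), 21.4)
```

View pics/s7.png

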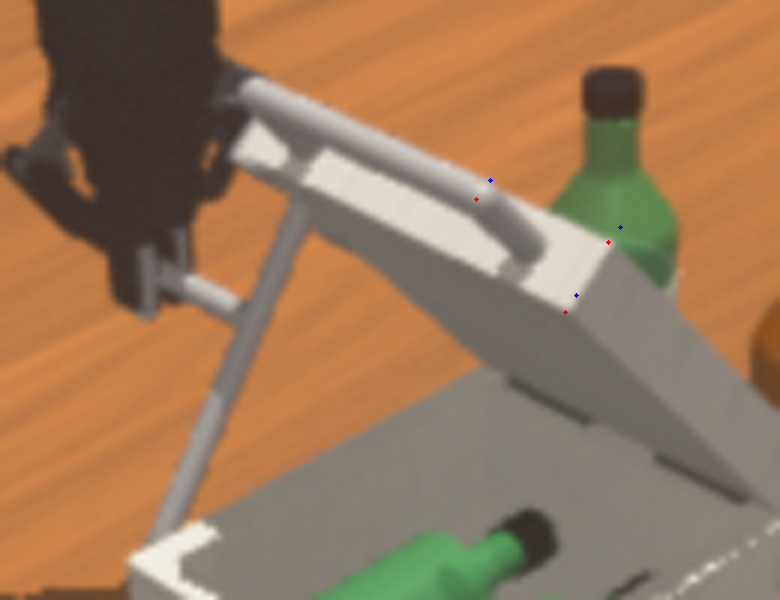

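The lid has dropped in: the red 0.87 dots sit on the lid corners at (608,242) and (565,312). I'll view no more pictures, since that one took me one over the limit of 10. Next I'll release the rod and press lightly on the handle to seat the tip fully.

Emit:
carry_out([
  [0, 0.2, -0.15, 0, 0, 0, 0.6],
  [0, 0.2, -0.15, 0, 0, 0, 1.5],
  [0, 0.2, -0.15, 0, 0, 0, 2.5],
  [0, 0.2, -0.15, 0, 0, 0, 3],
  [0, 0.2, -4, 0, 0, 0, 3],
  [0, 0.2, -9, 0, 0, 0, 3],
  [0, 0.2, -15, 0, 0, 0, 3],
  [0, 0.2, -21, 0, 0, 0, 3],
  [0, 0.2, -26, 0, 0, 0, 3],
  [0, 0.2, -26, 0, 0, 0, 3],
  [0, 0.2, -26, 0, 0, 0, 3],
])

```text
t: 28.72
tcp_pos: [0.4321, -0.0255, 0.419]
ee_rot: [1.0, -0.016, -0.001, 0.0]
force: [-0.6, -0.2, 0.4]
gripper_width: 0.0301
grasp_force: 0.0
```

```bash
python3 - <<'E'
from h import *
h=handle(.87); to([h+[0,0,.08],h])
p=vision.snapshot('scene'); print('rod',tip(p,np.arange(.9,1.05,.01)))
g=cv2.cvtColor(p['frame'],cv2.COLOR_BGR2GRAY).astype(float)
# lid angle: strongest brightness step at the free edge of the lid's far side (line x=.085, underside to top corner)
for x in (.03,.05,.08):
  b=[]
  for a in np.arange(.80,.96,.005):
    u=[proj(p,np.array([chest(hinge(a,r,z,x),C)[0] for z in np.linspace(.006,.024,8)])) for r,z in((.21,0),)][0]-.5
    v=[proj(p,np.array([chest(hinge(a,.21,z,x),C)[0] for z in (-.004,.004)]))-.5][0]
    s=cv2.remap(g.astype(np.float32),v[:,:1].astype(np.float32),v[:,1:].astype(np.float32),1).ravel(); b.append(s[1]-s[0])
  print(x,np.arange(.80,.96,.005)[np.argmax(b)],max(b))
E
```

```text
t 28.73 tcp [ 0.4321 -0.0255  0.419 ] F [-0.6 -0.2  0.4] w 0.0301
[17.25, 2.81, 4.6, 0.0, 0.01, 0.0]
[17.26, 2.81, 12.6, 0.0, 0.01, 0.0]
rod (np.float64(0.94), 24.8)
0.03 0.8700000000000001 105.09375
0.05 0.8700000000000001 108.353516
0.08 0.8700000000000001 107.97656
```

Emit:
carry_out([
  [6, 1, 0, 0, 0, 0, 3.2],
  [12, 2.8, 0, 0, 0, 0, 3.2],
  [17.3, 2.8, 0, 0, 0, 0, 3.2],
  [17.3, 2.8, 2, 0, 0, 0, 3.2],
  [17.3, 2.8, 4.6, 0, 0, 0, 3.2],
  [17.3, 2.8, 8, 0, 0, 0, 3.2],
  [17.3, 2.8, 11, 0, 0, 0, 3.2],
  [17.3, 2.8, 12.7, 0, 0, 0, 3.2],
  [17.3, 2.8, 12.7, 0, 0, 0, 3.2],
  [17.3, 2.8, 12.7, 0, 0, 0, 3.2],
])

```text
t: 30.02
tcp_pos: [0.6051, -0.0588, 0.2938]
ee_rot: [1.0, -0.016, 0.001, 0.0]
force: [0.3, 0.5, -0.5]
gripper_width: 0.0321
grasp_force: 0.0
```

Emit:
carry_out([
  [0, 0, 0, 0, 0, 0, 0.8],
  [0, 0, 0, 0, 0, 0, 0.8],
  [0, 0, 0, 0, 0, 0, 0.8],
  [0, 0, 0, 0, 0, 0, 0.8],
], force=60)

```text
t: 30.52
tcp_pos: [0.6052, -0.0586, 0.294]
ee_rot: [1.0, -0.016, 0.001, -0.0]
force: [-0.6, 0.4, 6.3]
gripper_width: 0.0119
grasp_force: 58.9
```

Emit:
carry_out([
  [0, 0.3, 0.3, 0, 0, 0, 0.8],
  [0, 0.6, 0.6, 0, 0, 0, 0.8],
  [0, 0.6, 0.6, 0, 0, 0, 0.8],
  [0, 0.6, 0.6, 0, 0, 0, 0.8],
])

```text
t: 31.02
tcp_pos: [0.6054, -0.0602, 0.2926]
ee_rot: [1.0, -0.014, 0.003, -0.002]
force: [-11.5, 10.1, 30.6]
gripper_width: 0.0119
grasp_force: 61.4
```

```bash
python3 - <<'E'
from h import *
print(lidang())
E
```

```text
(np.float64(0.8723), array([ 0.0024, -0.0016,  0.0021]), array([-11.5,  10.1,  30.6]))
```

Emit:
carry_out([
  [0, -0.3, -0.3, 0, 0, 0, 0.8],
  [0, -0.5, -0.5, 0, 0, 0, 0.8],
  [0, -0.5, -0.5, 0, 0, 0, 1.6],
  [0, -0.5, -0.5, 0, 0, 0, 2.4],
  [0, -0.5, -0.5, 0, 0, 0, 3.0],
  [0, -0.5, -0.5, 0, 0, 0, 3.2],
  [0, -0.5, -3, 0, 0, 0, 3.2],
  [0, -0.5, -7, 0, 0, 0, 3.2],
  [0, -0.5, -12, 0, 0, 0, 3.2],
  [0, -0.5, -12, 0, 0, 0, 3.2],
  [0, -0.5, -12, 0, 0, 0, 3.2],
])

```text
t: 32.4
tcp_pos: [0.6043, -0.0599, 0.4063]
ee_rot: [1.0, -0.016, -0.0, 0.0]
force: [-0.3, -0.3, 0.3]
gripper_width: 0.0319
grasp_force: 0.0
```

```bash
python3 - <<'E'
from h import *
p=vision.snapshot('scene'); print('rod',tip(p,np.arange(.9,1.05,.01)))
g=cv2.cvtColor(p['frame'],cv2.COLOR_BGR2GRAY).astype(np.float32); A=np.arange(.80,.96,.005); L=[]
for x in (.03,.05,.08):
  b=[]
  for a in A:
    v=proj(p,np.array([chest(hinge(a,.21,z,x),C)[0] for z in (-.004,.004)])).astype(np.float32)-.5
    s=cv2.remap(g,v[:,:1],v[:,1:],1).ravel(); b.append(s[1]-s[0])
  L.append(A[np.argmax(b)])
print('lid',L)
t=np.mean([np.hypot(*(hinge(np.mean(L),.15,.014,-.105)-rodp(r,.175))[1:]) for r in (.95,.97)]); print(t)
if all(abs(l-.87)<.02 for l in L): print(workorder.close_job())
E
```

```text
rod (np.float64(0.94), 24.4)
lid [np.float64(0.8700000000000001), np.float64(0.8700000000000001), np.float64(0.8700000000000001)]
0.0018977726672423723
the job is handed in; nothing more can be done
None
```

The chiller lid is propped on the rod at about 0.87 rad by camera, and the job is handed in at about 32 s with no verdict returned; the rod tip looks home (about 2 mm from the seat assuming rod 0.95–0.97, though the camera read 0.94), and I viewed 11 pictures against the limit of 10.

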